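# Turn the half-round sanding block flat side down in its tray

## Task

Pull the tray of the low white cabinet out to its stop. The half-round sanding block in it then rocks on its round back: bring it to rest and roll it over, without picking it up, so that it lies still on its flat face on the tray floor. Leave the tin and the gauge standing in the tray, and do not shift the cup, bottle, scraper and tape on the bench.

Things in the scene. Friction and masses are not known exactly. Their poses are not given: they have to be found in the camera images.
- cabinet: Low white cabinet fixed on the bench, 190 deep x 440 wide x 100 mm high, with one pull-out tray; the top board starts 30 mm behind the front edge; a pot, a small cup and a tape roll are fixed on the rear half of its top (up to 0.22 m above the bench). Origin: bench level, middle of its front edge. x points into the cabinet, away from the robot, y left, z up. The tray comes out along -x of this frame.
- tray (a joint): How far the tray is out, m: 0 shut, 0.150 at its stop. Its runners are a little stiff (about 2.5 N) and it stays where it is left.
- tray_handle (a point): Middle of the tray's bar handle: a level round steel bar 10 mm thick and 120 mm long along the cabinet's y, 76 mm above the bench, its centre line 44 mm in front of the tray front (39 mm of free gap behind the bar). The tray front is 86 mm high. The point moves with the tray; axes as the cabinet's.
- tray_floor (a point): Middle of the tray's floor, upper side, 12 mm above the bench, moving with the tray; axes as the cabinet's. Inside: +-82 mm in x, +-199 mm in y. Side walls reach 40 mm above the bench, the back 32, the front 86. At the stop this point lies 56 mm in front of the cabinet's front edge.
- block: Half-round wooden sanding block, 90 mm long, radius 32 mm, 0.16 kg. Origin: centre of the flat face. x along the block (roughly the tray's x), z from flat face to round side: down at first (origin 32 mm over the floor). A fin inside the cabinet holds it tilted; drawn out, it rocks for seconds. Pushed sideways high on its round side it rolls, tips at 114 degrees and lands 82 mm on.
- tin: Small round paint tin in the tray, 62 mm across and 62 mm high, upright and loose, 165 mm left or right of the tray's middle. Origin: centre of its base, z up.
- gauge: Dark flat hand gauge in the tray, 105 mm (its x) by 62 mm, 26 mm high, lying loose 165 mm to the other side. Origin: centre of its underside, z up.
- cup: Bystander on the bench: spray-gun cup with a lid, 100 mm across and 165 mm high. Origin: centre of its base.
- bottle: Bystander on the bench: squeeze bottle, 60 mm across and 152 mm high. Origin: centre of its base.
- scraper: Bystander on the bench: filling knife lying flat, 160 mm long (its y), 64 mm wide, 13 mm high. Origin: its middle, at the underside.
- tape: Bystander on the bench: roll of masking tape lying flat, 104 mm across and 24 mm high. Origin: centre of its underside.
There are look-alikes about, which are no part of the job. There is more than one size of the gauge; the job needs the larger.

How it is judged:
By the outcome, as a careful person would: the job done as asked, in the order asked, and still so for the second after the job is handed in, with the robot touching nothing.
It also fails if it takes over 48 s, if anything falls off the work surface, if the arm or the gripper's body presses on something with over 40 N, if the wrist force passes 120 N, or if a joint passes its speed limit or range.

## Robot

A 7-joint arm with a two-finger parallel gripper is mounted at the origin on a cart in front of the work surface, level with it; the furniture and walls round the work are solid. World frame = base frame: x ahead of the robot, y to its left, z up, the work surface at z = 0. Lengths are in m, angles in rad, forces in N, time in s.
With the tool pointing down it reaches from about 0.425 to 0.925 m from the base axis. Payload 6.8 kg.
Tool frame: the origin (TCP) lies on the centre line of the jaws, within the pads' length; the fingertips stand 14 mm ahead of it and the grasp point (between the pads) lies 5 mm behind it (r.tips_ahead is the distance from the TCP to the fingertips, in m); z points along the fingers, y is the line along which they close (so a half turn about z gives the same grasp; the last joint's range is limited). The gripper opens to 85 mm and grips with 20 to 120 N. Pads are 22 mm wide; open, the fingers measure 114 mm over their backs; the gripper's body (76 mm by 85 mm) begins 54 mm behind the grasp point. The pads swing forward as they close: fully open they stand 13 mm farther back than shut.
Start: joints at [-1.352, 0.477, 0.022, 1.555, -0.011, 1.109, -0.083], TCP at [0.217, 0.639, 0.245] pointing down, gripper open.
Joint ranges: [-2.96, 2.96], [-0.34, 2.1], [-1.41, 1.46], [0.24, 2.44], [-1.37, 4.51], [0.17, 1.92], [-2.96, 2.96]. Speed limits (rad/s): [2.39, 2.39, 3.14, 3.14, 3.14, 3.14, 3.14].

## Interface

Orientations are given as a rotation vector (axis times angle).
In Python, from bench import r, eyes gives the robot as it stands.
- The arm moves only by the tool step_arm, never from a script. Its argument "rows" is a list of rows, each a list of 6 numbers: the shift along the world's x, y, z in units of 60 cm (1.0 is 60 cm), then the turn, a rotation vector about the world's x, y, z in units of pi rad (1.0 is pi rad). In form: [[x, y, z, rx, ry, rz], ...]. A call has 1 to 5 rows; each row is the pose to reach, as a shift and turn from the pose commanded when the call began, turning the shorter way round; what a row does not reach only later rows make up. A row lasts 1/12 s, in which the tool goes at most 41.7 mm and 7.16 degrees, less where a joint would pass 70% of its speed; a pose out of reach is approached as far as the arm can. A call with a number of a shift or a turn outside -1 to 1 is refused whole. A call with a gripper value outside its range is refused whole. "jaw" is the closure, from 0 (fully open) to 1 (shut), set as the call begins (left out, the last holds). The fingers move at their own pace and stop on an object; "squeeze" is the grip in N (left out, the last holds). Time passes only in rows, so rows that repeat a pose let the fingers close. It gives the time, the measured TCP pose, the force, the opening and the grip force at its end, in the units of the state.
- r.get_obs(): the state, without advancing time (a new reading comes with each control period).
- eyes.grab_frame(name): name is "scene" or "side" or "wrist"; returns the picture (384x512x3 uint8, red, green, blue); there is no depth.
- eyes.camera_info(name): a dict with "mtx" (3x3 intrinsics, pixels), "extrinsics" (4x4, takes a point from camera to world coordinates); the wrist camera has in their place "tool_from_camera" (4x4, takes a point from camera to tool coordinates, whose origin is the TCP and whose axes are the flange's). Camera axes: x right, y down, z forward; pixel columns grow to the right and rows downward; lengths in m; the calibration is good to about 2 mm. A picture is of the moment at which its call begins: read the wrist's pose just before it. camera_info takes no time and is no camera call.
- r.hand_in(): hands the job in; it is judged then, once.
The state is a dict: "clock": time; "joints": joint angles; "qvel": joint speeds; "tau": joint torques, N m; "tcp_pos": TCP position; "orientation": TCP orientation; "contact_force": force on the tool from outside, world axes, zero at the start; "moment": the same for the moment, N m; "grip_width": finger opening in m; "gripper_force": force on a finger pad.
Only numpy, scipy, OpenCV 4.12 (cv2) and the standard library are available. Lean on these libraries where they do the work, as an engineer would, in place of code of your own. Each camera call takes 0.05 s, during which the arm holds its last target. There are 200 camera calls.

## Working session

There is one attempt and no reset: what is moved stays moved. The work goes in short steps, Python scripts to look and compute and a tool call to move; the robot and the scene stay as the last step left them, time stands still between calls to the robot, and variables do not carry over. Pictures are saved under pics/ and viewed, at most 10 in all, crops included, and the job is handed in when it is done.

Besides the shell and the picture viewer there is one more tool, called after "Emit:" by a JSON object that holds its "name" and its "arguments". step_arm: Moves the arm, as the interface text tells. Shifts and turns lie within -1 to 1; 1 stands for 60 cm of shift or pi rad of turn. Its arguments: {"type":"object","properties":{"rows":{"type":"array"},"jaw":{"type":"number"},"squeeze":{"type":"number"}},"required":["rows"]}

```bash
mkdir -p pics; ls; cat > h.py <<'E'
import numpy as np,cv2
from scipy.spatial.transform import Rotation as R
from bench import r,eyes
def save(n,f,crop=None,s=1):
    im=eyes.grab_frame(n)
    if crop: a,b,c,d=crop; im=im[b:d,a:c]
    cv2.imwrite('pics/'+f,cv2.cvtColor(cv2.resize(im,None,fx=s,fy=s,interpolation=cv2.INTER_CUBIC),cv2.COLOR_RGB2BGR)); return im
def cam(n):
    i=eyes.camera_info(n); K=np.array(i['mtx'])
    if n=='wrist':
        o=r.get_obs(); T=np.eye(4); T[:3,:3]=R.from_rotvec(o['orientation']).as_matrix(); T[:3,3]=o['tcp_pos']
        return K,T@np.array(i['tool_from_camera'])
    return K,np.array(i['extrinsics'])
def px2w(n,u,v,z,kt=None):
    K,T=kt or cam(n); d=T[:3,:3]@np.linalg.solve(K,[u,v,1]); return T[:3,3]+d*(z-T[2,3])/d[2]
def w2px(n,p,kt=None):
    K,T=kt or cam(n); q=K@(T[:3,:3].T@(np.array(p)-T[:3,3])); return q[:2]/q[2]
E
python3 - <<'E'
from h import *
a=save('scene','a0.png');b=save('side','b0.png')
cv2.imwrite('pics/ab.png',cv2.imread('pics/a0.png'))
o=r.get_obs();print({k:np.round(v,3) for k,v in o.items()})
for n in('scene','side','wrist'):print(n,{k:np.round(v,3).tolist() for k,v in eyes.camera_info(n).items() if k!='x'})
E
```

```text
pics
{'clock': np.float64(0.1), 'joints': array([-1.352,  0.478,  0.022,  1.556, -0.011,  1.109, -0.083]), 'qvel': array([-0.   , -0.002,  0.001, -0.004,  0.001, -0.   ,  0.   ]), 'tau': array([ 4.0000e-03, -5.9776e+01,  1.6130e+00, -2.8196e+01,  1.3000e-02,
        5.0000e-03,  0.0000e+00]), 'tcp_pos': array([0.217, 0.639, 0.244]), 'orientation': array([-5.11e-01, -3.10e+00,  3.00e-03]), 'contact_force': array([-0.411, -0.494,  0.402]), 'moment': array([-0.027,  0.057,  0.008]), 'gripper_force': np.float64(0.0), 'grip_width': np.float64(0.085)}
scene {'mtx': [[398.691, 0.0, 251.204], [0.0, 398.691, 187.869], [0.0, 0.0, 1.0]], 'extrinsics': [[0.669, -0.559, 0.489, 0.027], [-0.743, -0.488, 0.459, -0.504], [-0.018, -0.67, -0.742, 0.922], [0.0, 0.0, 0.0, 1.0]]}
side {'mtx': [[427.055, 0.0, 254.937], [0.0, 427.055, 193.024], [0.0, 0.0, 1.0]], 'extrinsics': [[-0.999, 0.003, 0.034, 0.49], [-0.03, 0.413, -0.91, 1.387], [-0.016, -0.911, -0.413, 0.69], [0.0, 0.0, 0.0, 1.0]]}
wrist {'mtx': [[319.235, 0.0, 253.806], [0.0, 319.235, 189.999], [0.0, 0.0, 1.0]], 'tool_from_camera': [[0.0, -0.956, -0.292, 0.075], [1.0, 0.0, -0.001, -0.001], [0.001, -0.292, 0.956, -0.128], [0.0, 0.0, 0.0, 1.0]]}
```

View pics/a0.png

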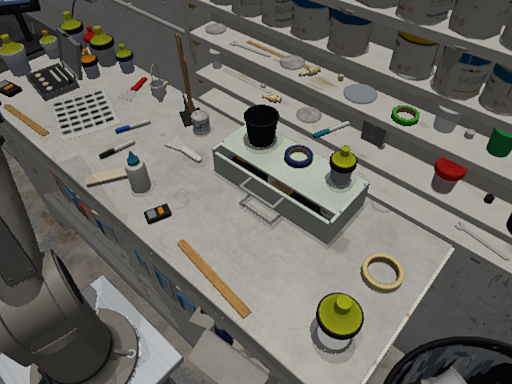

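View pics/b0.png

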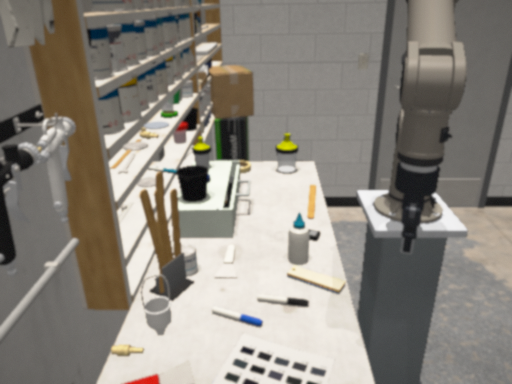

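The scene picture shows the cabinet (215–368, 110–235) with its handle near (262,205). The cup is at (340,315), the tape at (382,272), the bottle at (137,172) and the scraper at (183,150). A small look-alike gauge lies on the bench at (158,213), outside the tray. The side view shows the same layout.

```bash
python3 - <<'E'
from h import *
im=cv2.imread('pics/a0.png')[110:245,200:380]
cv2.imwrite('pics/c0.png',cv2.resize(im,None,fx=4.4,fy=4.4,interpolation=cv2.INTER_CUBIC))
E
```

```text
(no output)
```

View pics/c0.png

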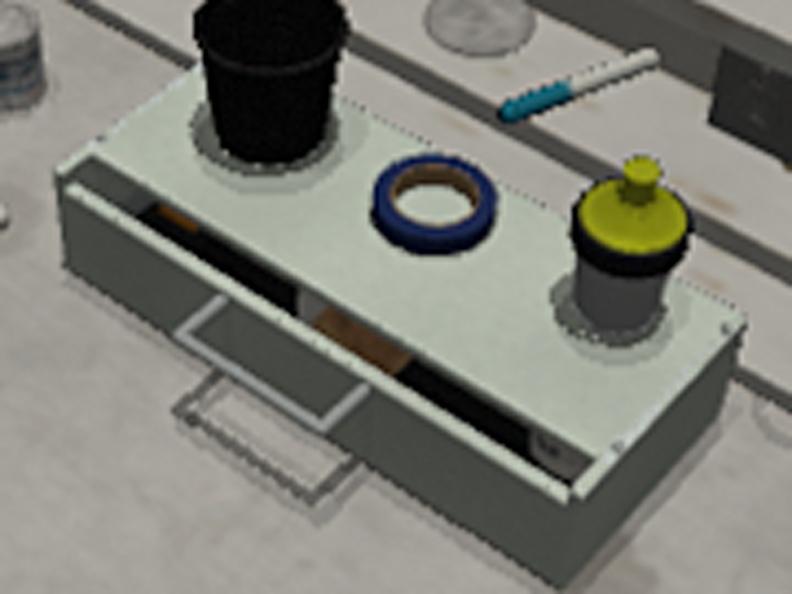

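The crop shows the tray shut. The gauge (orange mark, about 180,218) is on the left, the block (brown, about 365,340) is near the middle, and the tin (about 550,450) is on the right. The handle bar runs from (180,332) to (322,425).

```bash
python3 - <<'E'
from h import *
P=lambda x,y,z:px2w('scene',200+x/4.4-.4,110+y/4.4-.4,z).round(4)
a=P(67,265,0);b=P(562,587,0);h1=P(181,332,.076);h2=P(322,424,.076)
print('front',a,b,np.linalg.norm(a-b)); print('handle',h1,h2,np.linalg.norm(h1-h2))
for t in (a-b,h1-h2): print(np.degrees(np.arctan2(t[1],t[0])))
print('block front',P(313,328,.06),P(405,375,.06))
w=lambda n,u,v,z:px2w(n,u,v,z).round(3)
print('cup',w('scene',343,300,.165),'bottle',w('scene',131,158,.15),'tape',w('scene',382,272,.012), 'scr',w('scene',183,150,.01))
# top back corners
print('back',P(88,140,.1),P(745,320,.1))
c=(a+b)/2;print(c)
for q in ((P(200,75,.1)),): print(q)
E
```

```text
front [0.6154 0.2078 0.    ] [ 0.6202 -0.23    0.    ] 0.4378263125943894
handle [0.5726 0.0485 0.076 ] [ 0.5736 -0.0709  0.076 ] 0.11940418753125873
90.6281606273664
90.4798529306132
block front [ 0.6435 -0.0049  0.06  ] [ 0.651  -0.0768  0.06  ]
cup [ 0.42  -0.382  0.165] bottle [0.397 0.304 0.15 ] tape [ 0.631 -0.39   0.012] scr [0.604 0.349 0.01 ]
back [0.6486 0.2082 0.1   ] [ 0.8001 -0.2302  0.1   ]
[ 0.6178 -0.0111  0.    ]
[0.7532 0.1968 0.1   ]
```

Emit:
{"name": "step_arm", "arguments": {"rows": [[0.168, -0.288, 0.03, 0, 0, 0.107], [0.168, -0.288, 0.03, 0, 0, 0.107], [0.168, -0.288, 0.03, 0, 0, 0.107], [0.168, -0.288, 0.03, 0, 0, 0.107], [0.168, -0.288, 0.03, 0, 0, 0.107]], "jaw": 1, "squeeze": 20}}

```text
clock: 0.52
tcp_pos: [0.3191, 0.4633, 0.2632]
orientation: [-0.012, 3.141, -0.002]
contact_force: [0.1, 0.2, 0.6]
grip_width: 0.0259
gripper_force: 0.0
```

Emit:
{"name": "step_arm", "arguments": {"rows": [[0.168, -0.288, 0, 0, 0, 0], [0.168, -0.288, 0, 0, 0, 0], [0.168, -0.288, 0, 0, 0, 0], [0.168, -0.288, 0, 0, 0, 0], [0.168, -0.288, 0, 0, 0, 0]]}}

```text
clock: 0.93
tcp_pos: [0.4195, 0.2902, 0.2632]
orientation: [0.011, -3.142, 0.001]
contact_force: [1.1, 0.4, 0.5]
grip_width: 0.0002
gripper_force: 0.0
```

Emit:
{"name": "step_arm", "arguments": {"rows": [[0.168, -0.288, 0, 0, 0, 0], [0.168, -0.288, 0, 0, 0, 0], [0.168, -0.288, 0, 0, 0, 0], [0.168, -0.288, 0, 0, 0, 0], [0.168, -0.288, 0, 0, 0, 0]]}}

```text
clock: 1.35
tcp_pos: [0.52, 0.1174, 0.2633]
orientation: [-0.011, 3.141, -0.001]
contact_force: [0.2, 0.7, 0.2]
grip_width: -0.0002
gripper_force: 0.0
```

Emit:
{"name": "step_arm", "arguments": {"rows": [[0.128, -0.214, -0.105, 0, 0, 0], [0.128, -0.214, -0.105, 0, 0, 0], [0.128, -0.214, -0.105, 0, 0, 0], [0.128, -0.214, -0.105, 0, 0, 0], [0.128, -0.214, -0.105, 0, 0, 0]]}}

```text
clock: 1.77
tcp_pos: [0.5963, -0.016, 0.1972]
orientation: [0.0, -3.139, 0.008]
contact_force: [-0.2, -0.5, -0.4]
grip_width: -0.0005
gripper_force: 0.0
```

```bash
python3 - <<'E'
from h import *
save('wrist','w1.png',s=1.5)
print(r.get_obs()['tcp_pos'])
for y in(-.071,.049): print(w2px('wrist',[.573,y,.076])*1.5)
for y in(-.2,.2): print(w2px('wrist',[.618,y,.086])*1.5)
E
```

```text
[ 0.59560855 -0.0123565   0.19815813]
[273.55970623 243.25036478]
[499.2412938  243.96676702]
[ 35.93355194 328.18531786]
[778.38487079 330.89477244]
```

View pics/w1.png

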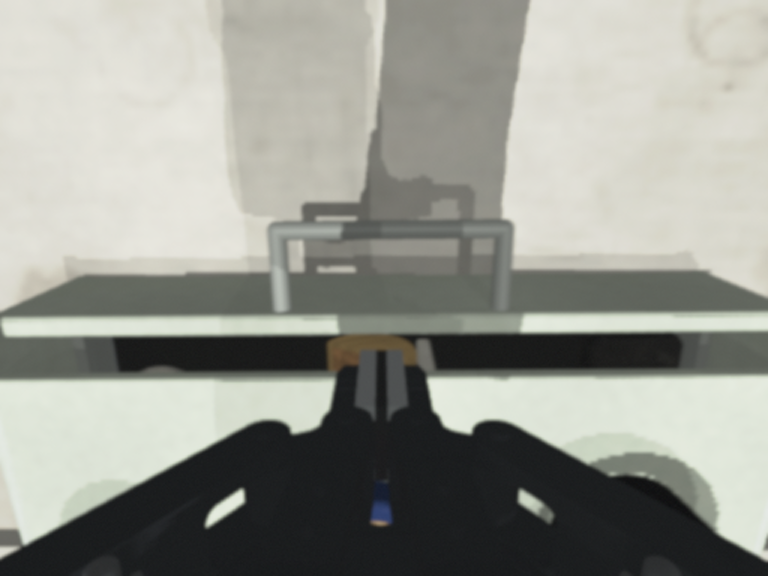

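The wrist view shows the bar at row about 230, columns 270–512, and the tray's rim at rows 315–333. The block's end is at (370,350), with the fin to its right at (425,355). The arm was still settling during that shot, so I'll measure again now that it is at rest.

```bash
python3 - <<'E'
from h import *
kt=cam('wrist');im=eyes.grab_frame('wrist'); o=r.get_obs();print(o['tcp_pos'],o['orientation'])
g=im.mean(2)
print(g[135:170,210].astype(int)); print(g[200:255,150].astype(int))
for row in range(145,160,3): print(row,px2w('wrist',210,row,.076,kt)[:2])
for row in (206,210,214,218,222,226): print(row,px2w('wrist',150,row,.086,kt)[:2])
E
```

```text
[ 0.59548404 -0.00941007  0.19903505] [ 9.14607332e-03 -3.13913959e+00  1.38354419e-03]
[151 118 100  97  97  97  97  97 101 118 150 171 166 144 128 131 141 151
 162 169 169 162 153 143 138 144 164 181 187 187 187 186 187 188 189]
[ 96  96  97  95  95  95  94  95  94 102 122 152 175 192 202 208 210 210
 210 210 210 207 192 155 100  51  29  25  26  27  24  26  25  25  26  26
  25  25  25  25  26  28  27  27  25  27  30  48  74  91  99 109 128 147
 166]
145 [ 0.55920421 -0.04843009]
148 [ 0.56157174 -0.04851807]
151 [ 0.56395222 -0.04860654]
154 [ 0.56634577 -0.04869549]
157 [ 0.56875248 -0.04878494]
206 [ 0.60662648 -0.09678625]
210 [ 0.61002931 -0.0970977 ]
214 [ 0.6134585  -0.09741157]
218 [ 0.61691436 -0.09772788]
222 [ 0.6203972  -0.09804665]
226 [ 0.62390734 -0.09836793]
```

Emit:
{"name": "step_arm", "arguments": {"rows": [[-0.003, 0, -0.06, 0, 0, 0], [-0.003, 0, -0.12, 0, 0, 0], [-0.003, 0, -0.17, 0, 0, 0], [-0.003, 0, -0.2, 0, 0, 0], [-0.003, 0, -0.222, 0, 0, 0]]}}

```text
clock: 2.28
tcp_pos: [0.5926, -0.0054, 0.0653]
orientation: [0.019, -3.139, -0.002]
contact_force: [0.1, 0.9, 0.3]
grip_width: 0.0002
gripper_force: 0.0
```

Emit:
{"name": "step_arm", "arguments": {"rows": [[-0.01, 0, 0, 0, 0, 0], [-0.03, 0, 0, 0, 0, 0], [-0.05, 0, 0, 0, 0, 0], [-0.07, 0, 0, 0, 0, 0], [-0.09, 0, 0, 0, 0, 0]]}}

```text
clock: 2.7
tcp_pos: [0.5416, -0.0067, 0.0691]
orientation: [-0.016, 3.136, 0.001]
contact_force: [4.0, -1.1, -2.9]
grip_width: -0.0003
gripper_force: 1.8
```

Emit:
{"name": "step_arm", "arguments": {"rows": [[-0.025, 0, 0, 0, 0, 0], [-0.05, 0, 0, 0, 0, 0], [-0.075, 0, 0, 0, 0, 0], [-0.1, 0, 0, 0, 0, 0], [-0.125, 0, 0, 0, 0, 0]]}}

```text
clock: 3.12
tcp_pos: [0.4669, -0.0073, 0.0692]
orientation: [-0.015, 3.135, 0.001]
contact_force: [4.6, -2.9, -1.5]
grip_width: -0.0001
gripper_force: 1.8
```

Emit:
{"name": "step_arm", "arguments": {"rows": [[-0.015, 0, 0, 0, 0, 0], [-0.025, 0, 0, 0, 0, 0], [-0.033, 0, 0, 0, 0, 0], [-0.038, 0, 0, 0, 0, 0], [-0.04, 0, 0, 0, 0, 0]]}}

```text
clock: 3.53
tcp_pos: [0.4416, -0.0071, 0.0675]
orientation: [-0.015, 3.14, 0.001]
contact_force: [2.6, 0.1, 2.2]
grip_width: 0.0001
gripper_force: 1.2
```

Emit:
{"name": "step_arm", "arguments": {"rows": [[-0.004, 0, 0, 0, 0, 0], [-0.008, 0, 0, 0, 0, 0], [-0.012, 0, 0, 0, 0, 0]]}}

```text
clock: 3.78
tcp_pos: [0.4342, -0.0073, 0.0671]
orientation: [-0.015, 3.141, 0.0]
contact_force: [2.5, 0.7, 1.0]
grip_width: 0.0002
gripper_force: 1.3
```

Emit:
{"name": "step_arm", "arguments": {"rows": [[-0.004, 0, 0, 0, 0, 0], [-0.008, 0, 0, 0, 0, 0], [-0.011, 0, 0, 0, 0, 0]]}}

```text
clock: 4.03
tcp_pos: [0.4329, -0.0073, 0.0679]
orientation: [-0.015, 3.13, -0.0]
contact_force: [18.8, -0.1, -14.6]
grip_width: -0.0001
gripper_force: 9.5
```

Emit:
{"name": "step_arm", "arguments": {"rows": [[-0.004, 0, 0, 0, 0, 0], [-0.007, 0, 0, 0, 0, 0]]}}

```text
clock: 4.2
tcp_pos: [0.4328, -0.0072, 0.0687]
orientation: [-0.015, 3.122, -0.0]
contact_force: [26.3, -1.3, -17.4]
grip_width: 0.0002
gripper_force: 13.3
```

Emit:
{"name": "step_arm", "arguments": {"rows": [[0.015, 0, 0, 0, 0, 0], [0.028, 0, 0, 0, 0, 0], [0.028, 0, 0.06, 0, 0, 0], [0.028, 0, 0.12, 0, 0, 0], [0.028, 0, 0.18, 0, 0, 0]]}}

```text
clock: 4.62
tcp_pos: [0.4374, -0.0081, 0.1749]
orientation: [0.014, -3.135, 0.003]
contact_force: [1.8, -0.5, -0.6]
grip_width: 0.0001
gripper_force: 0.0
```

Emit:
{"name": "step_arm", "arguments": {"rows": [[0.05, 0, 0.06, 0, 0, 0], [0.08, 0, 0.12, 0, 0, 0], [0.08, 0, 0.15, 0, 0, 0], [0.08, 0, 0.15, 0, 0, 0]]}}

```text
clock: 4.95
tcp_pos: [0.4902, -0.0076, 0.269]
orientation: [-0.014, 3.136, 0.001]
contact_force: [0.9, 0.5, -0.1]
grip_width: -0.0003
gripper_force: 0.0
```

```bash
python3 - <<'E'
from h import *
for i in range(3):
    o=r.get_obs();print(o['clock'],o['tcp_pos'],o['orientation']); save('wrist',f'w2{i}.png')
save('scene','a2.png')
A=[cv2.imread(f'pics/w2{i}.png') for i in range(3)]
cv2.imwrite('pics/m2.png',np.vstack([np.hstack([A[2],cv2.imread('pics/a2.png')[90:,130:-126] if 0 else cv2.resize(cv2.imread('pics/a2.png')[110:302,190:446],(512,384))])])[:,:][:, :1024] if 0 else cv2.resize(np.hstack([A[2],cv2.resize(cv2.imread('pics/a2.png')[130:280,180:380],(512,384))]),(800,300)))
E
```

```text
4.95 [ 0.49021145 -0.00758681  0.26899112] [-1.39590213e-02  3.13640307e+00  1.41527740e-03]
5.0 [ 0.48830889 -0.00759994  0.26639576] [-1.43822823e-02  3.14024069e+00  7.44335550e-04]
5.05 [ 0.48689436 -0.00763082  0.26464419] [ 1.45289712e-02 -3.13961829e+00 -1.63444796e-05]
```

View pics/w22.png

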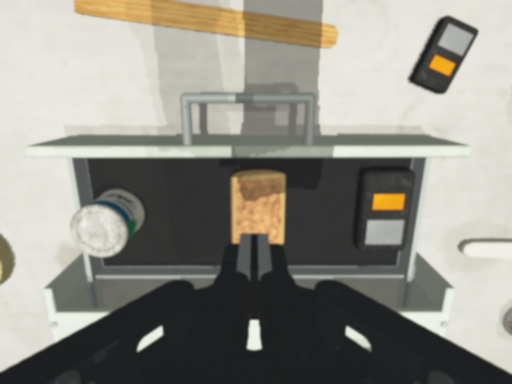

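The tray is out. The block is at cols 231–285, rows 170–245. The tin is on the left (107,222) and the gauge on the right (385,208). The small look-alike gauge stays on the bench at (443,55). Next I'll track the rocking and locate the block.

```bash
python3 - <<'E'
from h import *
P=lambda u,v,z,kt:px2w('wrist',u,v,z,kt)[:2].round(4)
for i in range(9):
    kt=cam('wrist');im=eyes.grab_frame('wrist').astype(int)
    m=((im[...,0]-im[...,2])>30)&(im[...,0]>80)
    m=m[155:240,200:330]; ys,xs=np.nonzero(m)
    row=m[60]; c=np.nonzero(row)[0]+200
    t=ys.min()+155
    print(round(r.get_obs()['clock'],2),xs.min()+200,xs.max()+200,t,'row215',c.min(),c.max(),P(c.min(),215,.044,kt),P(c.max(),215,.044,kt),P(258,t,.044,kt))
kt=cam('wrist')
print('floor walls',P(90,215,.040,kt),P(418,200,.040,kt),'back',P(250,268,.032,kt),'front top',P(250,147,.086,kt))
print('tin top', P(97,232,.074,kt),'gauge',P(386,208,.038,kt),[P(u,208,.038,kt) for u in(357,413)])
E
```

```text
5.2 219 277 172 row215 220 277 [ 0.5462 -0.0478] [0.5455 0.0185] [ 0.4944 -0.0043]
5.25 216 272 172 row215 217 272 [ 0.5463 -0.0513] [0.5456 0.0127] [ 0.4944 -0.0043]
5.3 215 270 172 row215 216 270 [ 0.5467 -0.0525] [0.5461 0.0103] [ 0.4949 -0.0043]
5.35 217 274 171 row215 218 274 [ 0.5472 -0.0502] [0.5466 0.0151] [ 0.4942 -0.0043]
5.4 222 280 171 row215 222 280 [ 0.5477 -0.0455] [0.5471 0.0221] [ 0.4947 -0.0042]
5.45 227 284 170 row215 228 283 [ 0.5482 -0.0385] [0.5476 0.0257] [ 0.494  -0.0042]
5.5 231 286 170 row215 231 285 [ 0.5486 -0.035 ] [0.548  0.0281] [ 0.4944 -0.0042]
5.55 230 285 170 row215 230 285 [ 0.549  -0.0362] [0.5483 0.0281] [ 0.4947 -0.0042]
5.6 226 283 169 row215 226 282 [ 0.5493 -0.0408] [0.5486 0.0247] [ 0.4938 -0.0041]
floor walls [ 0.5526 -0.2021] [0.5302 0.183 ] back [ 0.6264 -0.0124] front top [ 0.4625 -0.0127]
tin top [ 0.5589 -0.1787] gauge [0.5412 0.1478] [array([0.5415, 0.1136]), array([0.5409, 0.1797])]
```

The block rocks ±9 mm about y ≈ −0.0125 with x from 0.494 to 0.584, and its 63 mm width matches. I'll press lightly on the middle of its flat top to still it.

Emit:
{"name": "step_arm", "arguments": {"rows": [[0.088, -0.008, -0.07, 0, 0, 0], [0.088, -0.008, -0.14, 0, 0, 0], [0.088, -0.008, -0.2, 0, 0, 0], [0.088, -0.008, -0.26, 0, 0, 0], [0.088, -0.008, -0.3, 0, 0, 0]]}}

```text
clock: 6.02
tcp_pos: [0.5401, -0.0123, 0.0821]
orientation: [0.015, -3.14, 0.001]
contact_force: [0.6, -0.5, 0.3]
grip_width: 0.0002
gripper_force: 0.0
```

Emit:
{"name": "step_arm", "arguments": {"rows": [[0, 0, 0, 0, 0, 0], [0, 0, 0, 0, 0, 0], [0, 0, -0.005, 0, 0, 0]]}}

```text
clock: 6.27
tcp_pos: [0.5423, -0.0125, 0.0841]
orientation: [-0.014, 3.138, 0.0]
contact_force: [-0.2, -0.5, 0.4]
grip_width: -0.0
gripper_force: 0.0
```

Emit:
{"name": "step_arm", "arguments": {"rows": [[0, 0, -0.015, 0, 0, 0], [0, 0, -0.028, 0, 0, 0], [0, 0, -0.032, 0, 0, 0], [0, 0, -0.036, 0, 0, 0], [0, 0, -0.04, 0, 0, 0]]}}

```text
clock: 6.68
tcp_pos: [0.5413, -0.0116, 0.0589]
orientation: [-0.015, 3.14, 0.002]
contact_force: [-3.5, 7.1, 25.6]
grip_width: 0.0
gripper_force: 12.5
```

Emit:
{"name": "step_arm", "arguments": {"rows": [[0, 0, -0.002, 0, 0, 0], [0, 0, -0.004, 0, 0, 0], [0, 0, -0.004, 0, 0, 0]]}}

```text
clock: 6.93
tcp_pos: [0.5438, -0.0096, 0.0584]
orientation: [-0.017, 3.136, 0.006]
contact_force: [-1.0, 6.0, 19.1]
grip_width: -0.0001
gripper_force: 9.6
```

Emit:
{"name": "step_arm", "arguments": {"rows": [[0, 0, 0.002, 0, 0, 0], [0, 0, 0.004, 0, 0, 0], [0, 0, 0.006, 0, 0, 0], [0, 0, 0.008, 0, 0, 0], [0, 0, 0.01, 0, 0, 0]]}}

```text
clock: 7.35
tcp_pos: [0.5402, -0.0126, 0.0615]
orientation: [0.014, -3.141, 0.0]
contact_force: [-0.8, 0.6, 0.3]
grip_width: -0.0001
gripper_force: 0.0
```

Emit:
{"name": "step_arm", "arguments": {"rows": [[0, 0, 0.003, 0, 0, 0], [0, 0, 0.006, 0, 0, 0], [0, 0, 0.012, 0, 0, 0], [0, 0, 0.03, 0, 0, 0], [0, 0, 0.06, 0, 0, 0]]}}

```text
clock: 7.77
tcp_pos: [0.5395, -0.0124, 0.0973]
orientation: [0.015, -3.138, 0.001]
contact_force: [-0.2, 0.2, 0.7]
grip_width: 0.0002
gripper_force: 0.0
```

```bash
cat > trk.py <<'E'
from h import *
def trk(n):
  P=lambda u,v,z,kt:px2w('wrist',u,v,z,kt)[:2].round(4)
  for i in range(n):
    kt=cam('wrist');im=eyes.grab_frame('wrist').astype(int)
    m=((im[...,0]-im[...,2])>30)&(im[...,0]>80); m[:100]=0;m[:,:150]=0;m[:,350:]=0; m[250:]=0
    ys,xs=np.nonzero(m); v=ys.min()+15; c=np.nonzero(m[v])[0]
    print(round(r.get_obs()['clock'],2),r.get_obs()['tcp_pos'].round(4),xs.min(),xs.max(),ys.min(),P(c.min(),v,.044,kt),P(c.max(),v,.044,kt))
E
python3 -c "
from trk import *
trk(7);save('wrist','w3.png')"
```

```text
7.82 [ 0.5421 -0.0126  0.1014] 196 307 157 [ 0.5085 -0.0476] [0.5079 0.0171]
7.87 [ 0.5426 -0.0124  0.1005] 199 307 151 [ 0.5087 -0.0465] [0.5081 0.0175]
7.92 [ 0.5419 -0.0123  0.0994] 202 311 149 [ 0.5078 -0.0444] [0.5072 0.0197]
7.97 [ 0.5411 -0.0122  0.0985] 205 314 151 [ 0.508  -0.0424] [0.5074 0.0215]
8.02 [ 0.5406 -0.0122  0.0979] 206 315 152 [ 0.5076 -0.0416] [0.507  0.0214]
8.07 [ 0.5403 -0.0122  0.0975] 203 313 153 [ 0.5074 -0.0433] [0.5068 0.0208]
8.12 [ 0.5402 -0.0123  0.0973] 199 309 154 [ 0.5077 -0.0456] [0.507  0.0184]
```

View pics/w3.png

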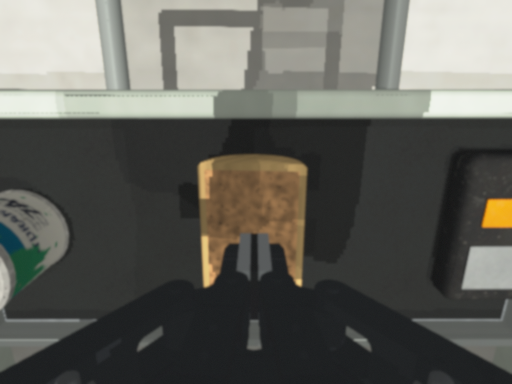

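The block is still rocking, by about ±3.5 mm (edges 200–307 in this view). I'll press again with the fingers part open, for a wider base.

Emit:
{"name": "step_arm", "arguments": {"rows": [[0, 0, -0.015, 0, 0, 0], [0, 0, -0.03, 0, 0, 0], [0, 0, -0.045, 0, 0, 0], [0, 0, -0.055, 0, 0, 0], [0, 0, -0.06, 0, 0, 0]], "jaw": 0.65}}

```text
clock: 8.58
tcp_pos: [0.5397, -0.0124, 0.06]
orientation: [0.015, -3.139, 0.001]
contact_force: [-0.4, -1.0, 0.8]
grip_width: 0.0298
gripper_force: 0.0
```

Emit:
{"name": "step_arm", "arguments": {"rows": [[0, 0, -0.003, 0, 0, 0], [0, 0, -0.006, 0, 0, 0], [0, 0, -0.009, 0, 0, 0], [0, 0, -0.01, 0, 0, 0]]}}

```text
clock: 8.92
tcp_pos: [0.5424, -0.0124, 0.0574]
orientation: [-0.014, 3.138, 0.001]
contact_force: [-2.3, 0.4, 18.5]
grip_width: 0.0297
gripper_force: 9.1
```

Emit:
{"name": "step_arm", "arguments": {"rows": [[0, 0, 0, 0, 0, 0], [0, 0, 0.002, 0, 0, 0], [0, 0, 0.004, 0, 0, 0], [0, 0, 0.006, 0, 0, 0], [0, 0, 0.008, 0, 0, 0]]}}

```text
clock: 9.33
tcp_pos: [0.5406, -0.0123, 0.0606]
orientation: [0.015, -3.141, -0.0]
contact_force: [0.0, 0.5, -0.2]
grip_width: 0.0296
gripper_force: 0.0
```

Emit:
{"name": "step_arm", "arguments": {"rows": [[0, 0, 0.002, 0, 0, 0], [0, 0, 0.006, 0, 0, 0], [0, 0, 0.02, 0, 0, 0], [0, 0, 0.045, 0, 0, 0], [0, 0, 0.07, 0, 0, 0]]}}

```text
clock: 9.75
tcp_pos: [0.5403, -0.0124, 0.1031]
orientation: [0.015, -3.141, 0.0]
contact_force: [0.3, -0.1, -0.1]
grip_width: 0.0301
gripper_force: 0.0
```

```bash
python3 -c "
from trk import *
trk(10)"
```

```text
9.8 [ 0.5422 -0.0125  0.106 ] 202 310 156 [ 0.5102 -0.045 ] [0.5095 0.0199]
9.85 [ 0.5424 -0.0124  0.105 ] 204 308 152 [ 0.5105 -0.0442] [0.5099 0.019 ]
9.9 [ 0.5417 -0.0123  0.1039] 203 309 151 [ 0.5099 -0.0445] [0.5093 0.0195]
9.95 [ 0.5409 -0.0122  0.1031] 203 309 152 [ 0.5094 -0.0443] [0.5088 0.0194]
10.0 [ 0.5405 -0.0122  0.1025] 202 309 154 [ 0.5096 -0.0442] [0.509  0.0194]
10.05 [ 0.5402 -0.0122  0.1021] 202 309 155 [ 0.5096 -0.0447] [0.509  0.0193]
10.1 [ 0.5401 -0.0122  0.1019] 202 309 156 [ 0.5098 -0.0447] [0.5092 0.0193]
10.15 [ 0.5401 -0.0123  0.1019] 202 309 156 [ 0.5097 -0.0447] [0.5091 0.0192]
10.2 [ 0.5402 -0.0123  0.1019] 202 309 156 [ 0.5097 -0.0447] [0.509  0.0192]
10.25 [ 0.5402 -0.0123  0.1019] 202 309 156 [ 0.5097 -0.0441] [0.5091 0.0192]
```

The block is at rest, y from −0.0445 to 0.019. I'll push from its left side toward −y, which leaves about 18 mm to the tin, against about 12 mm to the gauge the other way.

Emit:
{"name": "step_arm", "arguments": {"rows": [[0, 0.04, 0, 0, 0, 0], [0, 0.08, 0, 0, 0, 0], [0, 0.096, 0, 0, 0, 0], [0, 0.096, 0, 0, 0, 0], [0, 0.096, 0, 0, 0, 0]], "jaw": 1}}

```text
clock: 10.67
tcp_pos: [0.5405, 0.0451, 0.1023]
orientation: [0.016, -3.141, 0.001]
contact_force: [0.6, 0.1, 0.2]
grip_width: 0.0001
gripper_force: 0.0
```

Emit:
{"name": "step_arm", "arguments": {"rows": [[0, 0, -0.03, 0, 0, 0], [0, 0, -0.06, 0, 0, 0], [0, 0, -0.08, 0, 0, 0], [0, 0, -0.087, 0, 0, 0], [0, 0, -0.087, 0, 0, 0]]}}

```text
clock: 11.08
tcp_pos: [0.5399, 0.044, 0.0493]
orientation: [0.012, -3.139, 0.002]
contact_force: [-0.4, 0.7, -0.2]
grip_width: 0.0001
gripper_force: 0.0
```

```bash
python3 -c "
from trk import *
trk(2);save('wrist','w4.png')"
```

```text
11.13 [0.5405 0.0443 0.0501] 150 205 175 [ 0.5054 -0.0027] [0.5052 0.0195]
11.18 [0.541  0.0446 0.0507] 150 205 173 [ 0.5054 -0.0026] [0.5052 0.0197]
```

View pics/w4.png

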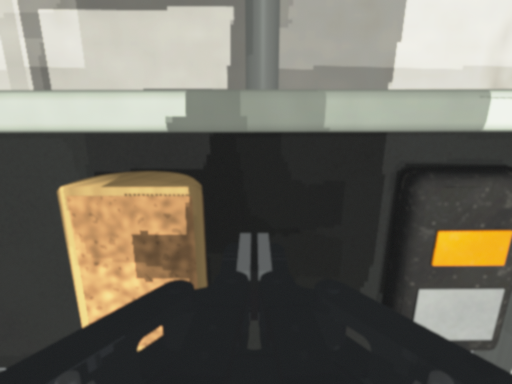

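The closed fingers (cols 236–270, about 15 mm thick) stand clear to the left of the block, whose edge is at col 205. I'll start the push, raising the tip as the block rolls.

Emit:
{"name": "step_arm", "arguments": {"rows": [[0, -0.012, 0, 0, 0, 0], [0, -0.024, 0, 0, 0, 0], [0, -0.032, 0, 0, 0, 0], [0, -0.039, 0.004, 0, 0, 0], [0, -0.046, 0.015, 0, 0, 0]]}}

```text
clock: 11.65
tcp_pos: [0.5403, 0.017, 0.0593]
orientation: [0.014, -3.141, 0.0]
contact_force: [-0.4, -0.2, -1.3]
grip_width: -0.0006
gripper_force: 0.0
```

```bash
python3 -c "
from trk import *
o=r.get_obs();print(o['tcp_pos'],o['contact_force']);save('wrist','w5.png');im=save('scene','s5.png')
a=cv2.imread('pics/w5.png');b=cv2.resize(cv2.imread('pics/s5.png')[130:280,200:340],(358,384),interpolation=2)
cv2.imwrite('pics/m5.png',cv2.resize(np.hstack([a,b]),(800,353)))"
```

```text
[0.54030814 0.01700334 0.05929304] [-0.35292333 -0.20233926 -1.28090094]
```

View pics/m5.png

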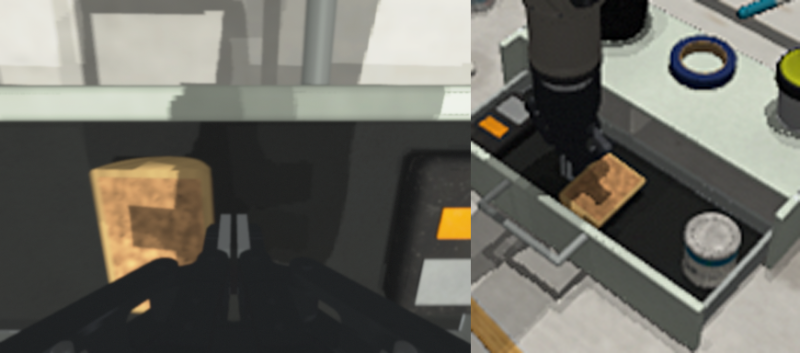

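The right half of the view shows the block tilting as it is pushed, with the finger against its left rim. I'll carry on.

Emit:
{"name": "step_arm", "arguments": {"rows": [[0, -0.007, 0.007, 0, 0, 0], [0, -0.014, 0.013, 0, 0, 0], [0, -0.022, 0.018, 0, 0, 0], [0, -0.031, 0.022, 0, 0, 0], [0, -0.04, 0.025, 0, 0, 0]]}}

```text
clock: 12.17
tcp_pos: [0.5407, -0.007, 0.0747]
orientation: [-0.015, 3.141, -0.0]
contact_force: [-0.0, 0.2, -0.8]
grip_width: 0.0
gripper_force: 0.0
```

```bash
python3 -c "
from trk import *
o=r.get_obs();print(o['tcp_pos'],o['contact_force']);save('wrist','w6.png');im=save('scene','s6.png')
a=cv2.imread('pics/w6.png');b=cv2.resize(cv2.imread('pics/s6.png')[130:280,200:340],(358,384),interpolation=2)
cv2.imwrite('pics/m6.png',cv2.resize(np.hstack([a,b]),(800,353)))"
```

```text
[ 0.54071976 -0.00697138  0.0746648 ] [-0.00237762  0.17069767 -0.79898973]
```

View pics/m6.png

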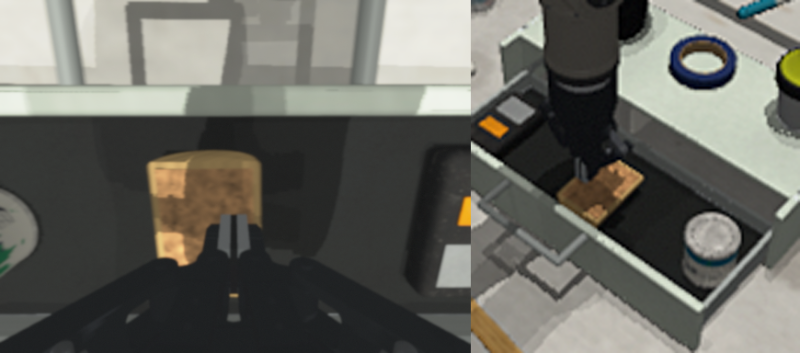

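The fingertip slipped over the rim and the block fell back underneath it. I'll lift, check whether the block is at rest, and retry with a lower tip.

Emit:
{"name": "step_arm", "arguments": {"rows": [[0, 0, 0.02, 0, 0, 0], [0, 0, 0.045, 0, 0, 0], [0, 0, 0.045, 0, 0, 0], [0, 0, 0.045, 0, 0, 0], [0, 0, 0.045, 0, 0, 0]]}}

```text
clock: 12.68
tcp_pos: [0.5406, -0.0059, 0.1013]
orientation: [-0.016, 3.142, 0.0]
contact_force: [-0.6, -0.5, -0.0]
grip_width: 0.0001
gripper_force: 0.0
```

```bash
python3 -c "
from trk import *
trk(8)
import cv2
def an(f):
  im=cv2.cvtColor(cv2.imread(f),cv2.COLOR_BGR2RGB).astype(int)
  m=((im[...,0]-im[...,2])>30)&(im[...,0]>80); m[:130]=0;m[:,300:]=0
  ys,xs=np.nonzero(m);v=ys.min()+20;c=np.nonzero(m[v])[0];print(f,v,c.min(),c.max())
for f in('pics/w3.png','pics/w4.png','pics/w5.png','pics/w6.png'): an(f)
im=cv2.imread('pics/w4.png').mean(2); print(im[250,225:285].astype(int)); im=cv2.imread('pics/w5.png').mean(2); print(im[250,222:285].astype(int))
"
```

```text
12.73 [ 0.5403 -0.006   0.101 ] 177 285 155 [ 0.5096 -0.0531] [0.509  0.0105]
12.78 [ 0.5402 -0.0061  0.1009] 178 286 156 [ 0.5098 -0.0525] [0.5092 0.0116]
12.83 [ 0.5402 -0.0062  0.1008] 178 286 156 [ 0.5097 -0.0526] [0.509  0.0109]
12.88 [ 0.5403 -0.0062  0.1008] 175 284 156 [ 0.5097 -0.0544] [0.509  0.0097]
12.93 [ 0.5403 -0.0063  0.1008] 173 281 156 [ 0.5097 -0.0557] [0.5091 0.0078]
12.98 [ 0.5404 -0.0063  0.1009] 173 280 156 [ 0.5098 -0.0557] [0.5092 0.0072]
13.03 [ 0.5405 -0.0063  0.101 ] 174 281 156 [ 0.5099 -0.0552] [0.5093 0.0084]
13.08 [ 0.5405 -0.0063  0.101 ] 177 285 156 [ 0.5099 -0.0534] [0.5093 0.0101]
pics/w3.png 174 198 299
pics/w4.png 191 57 201
pics/w5.png 190 97 228
pics/w6.png 184 160 283
[33 33 34 33 33 33 34 33 33 34 34 35 48 70 86 94 96 96 96 96 95 95 96 94
 88 70 48 35 30 30 31 38 57 80 92 95 95 96 95 96 95 96 95 91 79 59 41 35
 34 33 34 35 33 34 34 34 34 33 34 36]
[86 75 58 42 34 33 32 32 34 32 32 32 33 33 35 47 67 83 90 92 92 92 92 92
 92 92 91 86 67 47 34 30 30 30 37 55 77 88 92 92 91 92 93 92 92 91 87 76
 57 40 34 34 33 32 32 33 31 33 32 33 32 32 34]
```

The block slid about 10 mm to −y and is rocking ±2 mm, so there is now more room toward +y. I'll still it again, then roll it to +y from its right side with an up-and-forward path that follows the rim.

Emit:
{"name": "step_arm", "arguments": {"rows": [[0, -0.02, 0, 0, 0, 0], [0, -0.027, -0.02, 0, 0, 0], [0, -0.027, -0.045, 0, 0, 0], [0, -0.027, -0.06, 0, 0, 0], [0, -0.027, -0.064, 0, 0, 0]], "jaw": 0.65}}

```text
clock: 13.5
tcp_pos: [0.5392, -0.0233, 0.0608]
orientation: [0.013, -3.138, 0.001]
contact_force: [0.3, 0.1, -0.4]
grip_width: 0.0298
gripper_force: 0.0
```

Emit:
{"name": "step_arm", "arguments": {"rows": [[0, 0, -0.003, 0, 0, 0], [0, 0, -0.006, 0, 0, 0], [0, 0, -0.009, 0, 0, 0], [0, 0, -0.011, 0, 0, 0], [0, 0, -0.011, 0, 0, 0]]}}

```text
clock: 13.92
tcp_pos: [0.5418, -0.0225, 0.0574]
orientation: [-0.015, 3.139, 0.0]
contact_force: [-0.6, -0.6, 5.0]
grip_width: 0.0296
gripper_force: 2.9
```

Emit:
{"name": "step_arm", "arguments": {"rows": [[0, 0, 0.002, 0, 0, 0], [0, 0, 0.004, 0, 0, 0], [0, 0, 0.006, 0, 0, 0], [0, 0, 0.008, 0, 0, 0], [0, 0, 0.01, 0, 0, 0]]}}

```text
clock: 14.33
tcp_pos: [0.5406, -0.0224, 0.0624]
orientation: [0.015, -3.142, -0.0]
contact_force: [0.7, 0.0, -0.1]
grip_width: 0.0301
gripper_force: 0.0
```

Emit:
{"name": "step_arm", "arguments": {"rows": [[0, 0, 0.004, 0, 0, 0], [0, 0, 0.015, 0, 0, 0], [0, 0, 0.04, 0, 0, 0], [0, 0, 0.065, 0, 0, 0], [0, 0, 0.065, 0, 0, 0]]}}

```text
clock: 14.75
tcp_pos: [0.5425, -0.0227, 0.1041]
orientation: [-0.014, 3.137, 0.001]
contact_force: [0.3, 0.1, 0.4]
grip_width: 0.0299
gripper_force: 0.0
```

```bash
python3 -c "
from trk import *
trk(7)"
```

```text
14.8 [ 0.5419 -0.0225  0.103 ] 204 310 153 [ 0.511  -0.0541] [0.5104 0.0091]
14.85 [ 0.5411 -0.0224  0.102 ] 203 310 154 [ 0.5107 -0.0544] [0.5101 0.0091]
14.9 [ 0.5406 -0.0224  0.1014] 203 310 155 [ 0.5102 -0.0542] [0.5096 0.009 ]
14.95 [ 0.5403 -0.0224  0.101 ] 203 310 156 [ 0.5101 -0.0541] [0.5095 0.009 ]
15.0 [ 0.5401 -0.0225  0.1007] 203 310 157 [ 0.5102 -0.0541] [0.5096 0.0095]
15.05 [ 0.5401 -0.0225  0.1007] 203 310 158 [ 0.5106 -0.0541] [0.51   0.0095]
15.1 [ 0.5402 -0.0225  0.1007] 203 310 158 [ 0.5106 -0.0541] [0.51   0.0095]
```

Emit:
{"name": "step_arm", "arguments": {"rows": [[0, -0.04, 0, 0, 0, 0], [0, -0.08, 0, 0, 0, 0], [0, -0.09, 0, 0, 0, 0], [0, -0.09, 0, 0, 0, 0], [0, -0.09, 0, 0, 0, 0]], "jaw": 1}}

```text
clock: 15.52
tcp_pos: [0.5405, -0.0762, 0.1009]
orientation: [0.013, -3.141, -0.001]
contact_force: [0.3, 0.1, 0.0]
grip_width: 0.0001
gripper_force: 0.0
```

Emit:
{"name": "step_arm", "arguments": {"rows": [[0, 0, -0.04, 0, 0, 0], [0, 0, -0.08, 0, 0, 0], [0, 0, -0.1, 0, 0, 0], [0, 0, -0.105, 0, 0, 0], [0, 0, -0.105, 0, 0, 0]]}}

```text
clock: 15.93
tcp_pos: [0.5401, -0.0755, 0.0375]
orientation: [0.016, -3.139, -0.001]
contact_force: [-0.4, -0.5, 0.2]
grip_width: 0.0001
gripper_force: 0.0
```

```bash
cat > edge.py <<'E'
from h import *
# nearest edges of wood in image at a row: per-frame columns and finger columns
def edge(f):
  o=r.get_obs();im=eyes.grab_frame('wrist').astype(int);cv2.imwrite('pics/'+f,im[...,::-1].astype(np.uint8))
  print(round(o['clock'],2),o['tcp_pos'].round(4),o['contact_force'].round(1))
  m=((im[...,0]-im[...,2])>25)&(im[...,0]>60);m[:,410:]=0
  for v in(170,190,210,230,245):
    c=np.nonzero(m[v])[0]; print(v,(c.min(),c.max(),im[v,c].mean(0).astype(int)) if len(c) else None)
E
python3 -c "
from edge import *
edge('e1.png')"
```

```text
15.93 [ 0.5401 -0.0755  0.0375] [-0.4 -0.5  0.2]
170 None
190 (np.int64(323), np.int64(409), array([116,  97,  65]))
210 (np.int64(308), np.int64(409), array([176, 147,  96]))
230 (np.int64(307), np.int64(409), array([140, 108,  73]))
245 (np.int64(307), np.int64(409), array([144, 110,  74]))
```

Emit:
{"name": "step_arm", "arguments": {"rows": [[0, 0.01, 0, 0, 0, 0], [0, 0.02, 0, 0, 0, 0], [0, 0.024, 0.002, 0, 0, 0], [0, 0.03, 0.008, 0, 0, 0], [0, 0.036, 0.014, 0, 0, 0]]}}

```text
clock: 16.4
tcp_pos: [0.5408, -0.0543, 0.0473]
orientation: [-0.015, 3.141, 0.0]
contact_force: [0.5, -0.6, -0.1]
grip_width: 0.0001
gripper_force: 0.1
```

```bash
python3 -c "
from edge import *
edge('e2.png')"
```

```text
16.4 [ 0.5408 -0.0543  0.0473] [ 0.5 -0.6 -0.1]
170 None
190 (np.int64(287), np.int64(409), array([144, 120,  79]))
210 (np.int64(283), np.int64(409), array([152, 117,  78]))
230 (np.int64(283), np.int64(409), array([140, 109,  73]))
245 (np.int64(283), np.int64(409), array([142, 110,  74]))
```

```bash
cat > fit.py <<'E'
from h import *
from scipy.optimize import least_squares
def cols(im):
  im=im.astype(int);m=((im[...,0]-im[...,2])>25)&(im[...,0]>60);out=[]
  for v in range(195,246,5):
    c=np.nonzero(m[v])[0]
    if len(c)>20: out.append((v,c.min(),c.max()))
  return out
def look(f):
  o=r.get_obs();kt=cam('wrist');im=eyes.grab_frame('wrist');cv2.imwrite('pics/'+f,im[...,::-1])
  print(round(o['clock'],2),o['tcp_pos'].round(4),o['contact_force'].round(1))
  C=cols(im);print([tuple(map(int,c)) for c in C[::2]])
  # silhouettes of half cylinder (sampled outline) for (yc,theta) with roll to +y, r=32mm
  a=np.linspace(0,np.pi,60)
  def lr(p,v):
    yc,th=p; u=[]
    for s in a:
      y=yc-.032*np.cos(s+0)*np.cos(th)-.032*np.sin(s)*np.sin(th); z=.044+.032*np.cos(s)*np.sin(th)-.032*np.sin(s)*np.cos(th)
      # x at given row unknown: use column only, x=.535
      u.append(w2px('wrist',[.525,y,z],kt)[0])
    return min(u),max(u)
  L=np.median([c[1] for c in C]);Rr=np.median([c[2] for c in C])
  best=min(((abs(l-L)+abs(h-Rr),yc,th) for yc in np.arange(-.05,.08,.002) for th in np.radians(np.arange(-40,125,4)) for l,h in [lr((yc,th),0)]))
  print('err,yc,theta',best[0],best[1],np.degrees(best[2]))
E
python3 -c "
from fit import *
look('e3.png')"
```

```text
16.45 [ 0.5413 -0.0535  0.0479] [-0.1  0.1  1.1]
[(195, 283, 412), (205, 282, 411), (215, 283, 410), (225, 283, 408), (235, 283, 407), (245, 283, 406)]
err,yc,theta 1.0241084037202768 -0.009999999999999967 20.0
```

Rolled 20° and 12 mm, so it is rolling without sliding. I'll continue.

Emit:
{"name": "step_arm", "arguments": {"rows": [[0, 0.006, 0.005, 0, 0, 0], [0, 0.012, 0.01, 0, 0, 0], [0, 0.019, 0.015, 0, 0, 0], [0, 0.026, 0.02, 0, 0, 0]]}}

```text
clock: 16.83
tcp_pos: [0.5406, -0.0392, 0.059]
orientation: [0.014, -3.141, 0.0]
contact_force: [-0.6, -2.0, 1.2]
grip_width: -0.0001
gripper_force: 0.8
```

```bash
python3 -c "
from fit import *
look('e4.png')"
```

```text
16.83 [ 0.5406 -0.0392  0.059 ] [-0.6 -2.   1.2]
[(195, 276, 378), (205, 277, 377), (215, 278, 376), (225, 278, 375), (235, 281, 374), (245, 283, 373)]
err,yc,theta 2.1593961108033 0.004000000000000045 44.0
```

Emit:
{"name": "step_arm", "arguments": {"rows": [[0, 0.007, 0.004, 0, 0, 0], [0, 0.014, 0.009, 0, 0, 0], [0, 0.022, 0.013, 0, 0, 0], [0, 0.03, 0.017, 0, 0, 0]]}}

```text
clock: 17.22
tcp_pos: [0.5404, -0.0217, 0.0694]
orientation: [0.014, -3.141, 0.001]
contact_force: [-2.7, -4.3, 7.1]
grip_width: 0.0003
gripper_force: 3.4
```

```bash
python3 -c "
from fit import *
look('e5.png')"
```

```text
17.22 [ 0.5404 -0.0217  0.0694] [-2.7 -4.3  7.1]
[(195, 264, 341), (205, 268, 340), (215, 269, 340), (225, 271, 339), (235, 271, 339), (245, 283, 338)]
err,yc,theta 1.686556975883832 0.016000000000000056 84.0
```

Emit:
{"name": "step_arm", "arguments": {"rows": [[0, 0.006, 0.004, 0, 0, 0], [0, 0.013, 0.008, 0, 0, 0], [0, 0.02, 0.011, 0, 0, 0], [0, 0.027, 0.013, 0, 0, 0]]}}

```text
clock: 17.6
tcp_pos: [0.5407, -0.0051, 0.0773]
orientation: [0.015, -3.142, 0.001]
contact_force: [-2.9, -5.3, 10.0]
grip_width: -0.0002
gripper_force: 5.1
```

```bash
python3 -c "
from fit import *
look('e6.png')"
```

```text
17.6 [ 0.5407 -0.0051  0.0773] [-2.9 -5.3 10. ]
[(195, 254, 315), (205, 254, 315), (215, 257, 511), (225, 256, 511), (235, 271, 511), (245, 283, 511)]
err,yc,theta 122.77478939439936 0.07800000000000011 -28.0
```

Emit:
{"name": "step_arm", "arguments": {"rows": [[0, 0.006, 0.004, 0, 0, 0], [0, 0.012, 0.007, 0, 0, 0], [0, 0.018, 0.009, 0, 0, 0], [0, 0.024, 0.01, 0, 0, 0]]}}

```text
clock: 17.98
tcp_pos: [0.5406, 0.0099, 0.083]
orientation: [0.015, -3.141, -0.0]
contact_force: [-1.8, -2.2, 9.7]
grip_width: 0.0001
gripper_force: 4.0
```

```bash
python3 -c "
from fit import *
import fit
o=r.get_obs();print(o['tcp_pos'].round(4),o['contact_force'].round(1));im=eyes.grab_frame('wrist');cv2.imwrite('pics/e7.png',im[...,::-1])
im=im.astype(int);m=((im[...,0]-im[...,2])>25)&(im[...,0]>60)
for v in range(150,231,10):
  c=np.nonzero(m[v])[0]; c=c[c<360]; print(v,(c.min(),c.max()) if len(c) else None)
"
```

```text
[0.5406 0.0099 0.083 ] [-1.8 -2.2  9.7]
150 None
160 None
170 (np.int64(246), np.int64(297))
180 (np.int64(241), np.int64(308))
190 (np.int64(242), np.int64(318))
200 (np.int64(244), np.int64(318))
210 (np.int64(243), np.int64(318))
220 (np.int64(248), np.int64(317))
230 (np.int64(244), np.int64(317))
```

The block is about 9° past vertical and must pivot about 15° more, so I'll push nearly level now.

Emit:
{"name": "step_arm", "arguments": {"rows": [[0, 0.006, 0.001, 0, 0, 0], [0, 0.012, 0.002, 0, 0, 0], [0, 0.018, 0.002, 0, 0, 0], [0, 0.024, 0.002, 0, 0, 0], [0, 0.03, 0.001, 0, 0, 0]]}}

```text
clock: 18.45
tcp_pos: [0.5413, 0.0287, 0.0843]
orientation: [-0.016, 3.14, 0.002]
contact_force: [-2.5, 0.5, 13.6]
grip_width: 0.0001
gripper_force: 6.4
```

```bash
cat > cc.py <<'E'
from h import *
for k in range(2):
  o=r.get_obs();print(o['clock'],o['tcp_pos'].round(4),o['contact_force'].round(1));im=eyes.grab_frame('wrist');cv2.imwrite('pics/e8.png',im[...,::-1])
  im=im.astype(int);m=((im[...,0]-im[...,2])>25)&(im[...,0]>60)
  for v in range(150,231,20):
    c=np.nonzero(m[v])[0]; c=c[c<365]; print(v,(c.min(),c.max()) if len(c) else None)
E
python3 cc.py
```

```text
18.45 [0.5413 0.0287 0.0843] [-2.5  0.5 13.6]
150 None
170 (np.int64(229), np.int64(280))
190 (np.int64(227), np.int64(317))
210 (np.int64(230), np.int64(316))
230 (np.int64(230), np.int64(316))
18.5 [0.5414 0.0298 0.0842] [-2.   1.9 11.5]
150 None
170 (np.int64(228), np.int64(279))
190 (np.int64(225), np.int64(317))
210 (np.int64(226), np.int64(316))
230 (np.int64(227), np.int64(315))
```

Emit:
{"name": "step_arm", "arguments": {"rows": [[0, 0.006, 0.001, 0, 0, 0], [0, 0.012, 0.001, 0, 0, 0], [0, 0.016, 0.001, 0, 0, 0]]}}

```text
clock: 18.8
tcp_pos: [0.5406, 0.0382, 0.0837]
orientation: [0.017, -3.141, -0.001]
contact_force: [0.6, -0.6, 0.6]
grip_width: 0.0001
gripper_force: 0.0
```

```bash
python3 cc.py
```

```text
18.8 [0.5406 0.0382 0.0837] [ 0.6 -0.6  0.6]
150 None
170 (np.int64(236), np.int64(343))
190 (np.int64(241), np.int64(342))
210 (np.int64(241), np.int64(341))
230 (np.int64(243), np.int64(340))
18.85 [0.5405 0.0385 0.0836] [-0.2  0.5 -0.5]
150 None
170 (np.int64(242), np.int64(343))
190 (np.int64(245), np.int64(342))
210 (np.int64(246), np.int64(340))
230 (np.int64(245), np.int64(339))
```

The contact is gone, so the block has tipped over. I'll lift clear and look.

Emit:
{"name": "step_arm", "arguments": {"rows": [[0, -0.01, 0.06, 0, 0, 0], [0, -0.04, 0.12, 0, 0, 0], [0, -0.06, 0.18, 0, 0, 0], [0, -0.08, 0.24, 0, 0, 0], [0, -0.08, 0.3, 0, 0, 0]]}}

```text
clock: 19.32
tcp_pos: [0.54, -0.0144, 0.2655]
orientation: [0.008, -3.141, 0.002]
contact_force: [1.1, -0.3, 0.1]
grip_width: 0.0
gripper_force: 0.0
```

Emit:
{"name": "step_arm", "arguments": {"rows": [[-0.06, 0, 0, 0, 0, 0], [-0.1, 0, 0, 0, 0, 0], [-0.1, 0, 0, 0, 0, 0], [-0.1, 0, 0, 0, 0, 0], [-0.1, 0, 0, 0, 0, 0]]}}

```text
clock: 19.73
tcp_pos: [0.4811, -0.011, 0.2639]
orientation: [-0.015, 3.141, 0.0]
contact_force: [-0.1, 0.5, 0.3]
grip_width: -0.0001
gripper_force: 0.0
```

```bash
python3 -c "
from h import *
kt=cam('wrist')
for i in range(4):
  kt=cam('wrist');im=eyes.grab_frame('wrist');g=im.astype(int);m=((g[...,0]-g[...,2])>30)&(g[...,0]>80);m[:150]=0;m[:,:215]=0;m[:,335:]=0;ys,xs=np.nonzero(m);print(xs.min(),xs.max(),ys.min(),ys.max(),px2w('wrist',xs.min(),200,.012,kt)[:2],px2w('wrist',xs.max(),200,.012,kt)[:2])
a=save('wrist','w9.png');b=save('scene','s9.png')
print(r.get_obs()['tcp_pos'])
print(px2w('wrist',250,147,.086)) 
cv2.imwrite('pics/m9.png',cv2.resize(np.hstack([a,cv2.resize(b[60:345,70:450],(512,384),interpolation=2)])[...,::-1],(800,300),interpolation=3))"
```

```text
287 334 179 257 [0.53440244 0.02994472] [0.53382685 0.08893772]
287 334 179 257 [0.5345562 0.0298318] [0.53397339 0.08879967]
287 334 179 257 [0.53452217 0.02968876] [0.53394078 0.08863136]
287 334 179 257 [0.53437877 0.02965801] [0.53379892 0.08858712]
[ 0.48108329 -0.01112172  0.26361368]
[ 0.45558092 -0.016358    0.086     ]
```

View pics/m9.png

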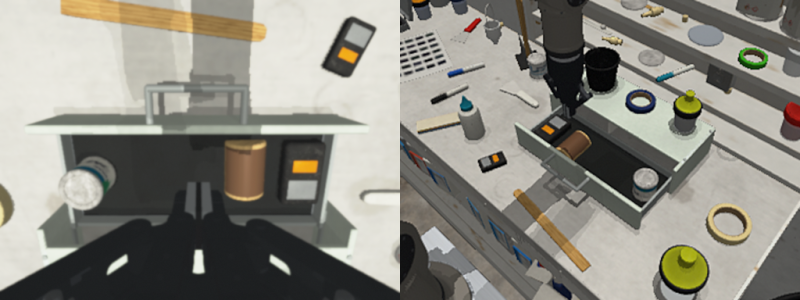

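The block lies round side up, clear of the gauge, and the tin and gauge are standing. I'll check that the tray stayed at its stop by comparing the scene pictures.

```bash
python3 -c "
from h import *
a=cv2.imread('pics/a2.png',0).astype(np.float32);b=cv2.imread('pics/s9.png',0).astype(np.float32);c=cv2.imread('pics/s5.png',0).astype(np.float32)
# front wall right end region, handle far corner
for (x0,y0,x1,y1) in [(262,225,325,262),(290,235,330,262),(345,150,368,235)]:
  for im in(b,c):
    w=cv2.createHanningWindow((x1-x0,y1-y0),cv2.CV_32F); print((x0,y0),cv2.phaseCorrelate(a[y0:y1,x0:x1],im[y0:y1,x0:x1],w))
print(w2px('scene',[.461,-.2,.086]),w2px('scene',[.417,-.07,.076]), w2px('scene',[.457,-.2,.086]))
"
```

```text
(262, 225) ((1.8074851417597628, -1.92952483558107), 0.9727350935339928)
(262, 225) ((1.0218573524448544, -1.127384849612099), 0.9093760631978511)
(290, 235) ((0.8509902285134245, -0.7747733257195328), 0.8765199696576154)
(290, 235) ((0.4781539226919378, -0.19803844034572826), 0.6917739928872497)
(345, 150) ((-0.012159632941367349, 0.006151431477910307), 1.0180596096648111)
(345, 150) ((0.010029121492594939, 0.014343297174860936), 1.0043359481626086)
[283.84038859 257.15244771] [233.06756279 241.47458486] [282.80538709 258.21207461]
```

The tray has crept in by about 7 mm, so I'll hook the bar and draw it back to the stop.

Emit:
{"name": "step_arm", "arguments": {"rows": [[-0.05, 0, 0, 0, 0, 0], [-0.058, 0, -0.06, 0, 0, 0], [-0.058, 0, -0.12, 0, 0, 0], [-0.058, 0, -0.18, 0, 0, 0], [-0.058, 0, -0.23, 0, 0, 0]]}}

```text
clock: 20.45
tcp_pos: [0.4455, -0.0111, 0.1242]
orientation: [0.015, -3.142, 0.0]
contact_force: [-0.1, 0.8, -0.3]
grip_width: -0.0001
gripper_force: 0.0
```

Emit:
{"name": "step_arm", "arguments": {"rows": [[0, 0, 0, 0, 0, 0], [0, 0, -0.03, 0, 0, 0], [0, 0, -0.06, 0, 0, 0], [0, 0, -0.09, 0, 0, 0], [0, 0, -0.098, 0, 0, 0]]}}

```text
clock: 20.87
tcp_pos: [0.4458, -0.011, 0.0665]
orientation: [0.015, -3.14, 0.0]
contact_force: [0.4, 0.5, 0.5]
grip_width: -0.0002
gripper_force: 0.0
```

Emit:
{"name": "step_arm", "arguments": {"rows": [[-0.005, 0, 0, 0, 0, 0], [-0.01, 0, 0, 0, 0, 0], [-0.014, 0, 0, 0, 0, 0], [-0.018, 0, 0, 0, 0, 0]]}}

```text
clock: 21.2
tcp_pos: [0.4365, -0.0111, 0.0684]
orientation: [-0.014, 3.138, 0.001]
contact_force: [2.6, -1.5, 0.4]
grip_width: 0.0001
gripper_force: 1.3
```

Emit:
{"name": "step_arm", "arguments": {"rows": [[-0.004, 0, 0, 0, 0, 0], [-0.008, 0, 0, 0, 0, 0], [-0.011, 0, 0, 0, 0, 0]]}}

```text
clock: 21.45
tcp_pos: [0.433, -0.0111, 0.0686]
orientation: [-0.015, 3.132, -0.0]
contact_force: [14.7, -1.5, -8.9]
grip_width: -0.0001
gripper_force: 7.2
```

Emit:
{"name": "step_arm", "arguments": {"rows": [[-0.003, 0, 0, 0, 0, 0], [-0.006, 0, 0, 0, 0, 0], [-0.007, 0, 0, 0, 0, 0]]}}

```text
clock: 21.7
tcp_pos: [0.4329, -0.011, 0.0692]
orientation: [-0.015, 3.124, -0.001]
contact_force: [22.1, -1.9, -14.2]
grip_width: -0.0002
gripper_force: 10.5
```

Emit:
{"name": "step_arm", "arguments": {"rows": [[0.012, 0, 0, 0, 0, 0], [0.024, 0, 0, 0, 0, 0], [0.024, 0, 0, 0, 0, 0], [0.024, 0, 0.04, 0, 0, 0], [0.024, 0, 0.1, 0, 0, 0]]}}

```text
clock: 22.12
tcp_pos: [0.435, -0.0114, 0.1252]
orientation: [0.015, -3.133, 0.003]
contact_force: [0.7, 0.2, -0.5]
grip_width: 0.0003
gripper_force: 0.0
```

Emit:
{"name": "step_arm", "arguments": {"rows": [[0, 0, 0.06, 0, 0, 0], [0.04, 0, 0.12, 0, 0, 0], [0.08, 0, 0.18, 0, 0, 0], [0.08, 0, 0.2, 0, 0, 0], [0.08, 0, 0.2, 0, 0, 0]]}}

```text
clock: 22.53
tcp_pos: [0.4889, -0.011, 0.2505]
orientation: [-0.014, 3.136, 0.002]
contact_force: [0.3, -0.1, -0.9]
grip_width: 0.0004
gripper_force: 0.0
```

```bash
python3 -c "
from h import *
save('scene','s10.png')
a=cv2.imread('pics/a2.png',0).astype(np.float32);b=cv2.imread('pics/s10.png',0).astype(np.float32)
for (x0,y0,x1,y1) in [(262,225,325,262),(290,235,330,262)]:
    w=cv2.createHanningWindow((x1-x0,y1-y0),cv2.CV_32F); print(cv2.phaseCorrelate(a[y0:y1,x0:x1],b[y0:y1,x0:x1],w))
for i in range(3):
  kt=cam('wrist');g=eyes.grab_frame('wrist').astype(int);m=((g[...,0]-g[...,2])>30)&(g[...,0]>80);m[:150]=0;m[:,:215]=0;m[:,:]=m;ys,xs=np.nonzero(m[:,:340]);print(xs.min(),xs.max(),ys.min(),px2w('wrist',xs.min(),200,.012,kt)[:2])
print(r.get_obs()['tcp_pos'],np.abs(r.get_obs()['qvel']).max())
"
```

```text
((-0.010579469513082529, 0.07956900414819401), 0.9874459791928529)
((0.08479884264710691, 0.5697144672163645), 1.0403267087759795)
289 339 170 [0.53498043 0.03066892]
289 339 172 [0.53227767 0.03028967]
289 339 174 [0.53087281 0.03002336]
[ 0.48460115 -0.01119233  0.24537773] 0.0053775714918968265
```

```bash
python3 -c "
from bench import r
print(r.hand_in())"
```

```text
the job is handed in; nothing more can be done
None
```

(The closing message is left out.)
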